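Ballast discs into an upturned device base

TASK

Slide the two steel ballast discs across the upturned white base, one after the other, until each drops into the round recess of its own size, then press each down past its spring pips until it is fully home, flush with the base. Press firmly but slowly, without ramming the discs, and leave the other things on the bench as they are.

Things in the scene. Friction and masses are not known exactly. Their poses are not given: they have to be found in the camera images.
- base: the upturned white plastic base of a bench device, fixed to the bench: a flat slab 360 (x) x 420 (y) x 30 mm high with a blue line around its foot and no rim; origin at the centre of its underside, its smooth top (the deck) 30 mm above. Its two recesses lie side by side on its +x half at (90, +94) and (90, -94) mm; the black rubber feet at the corners are flush
- recess_large (a point): centre of the mouth, at deck level, of the large round recess: 110 mm across, 10 mm deep, flat black bottom, for the 108 mm disc. Three slippery grey spring pips stand about 4 mm out of its wall, low down: they hold a disc up, mostly tilted, with the side it was pushed from 5 to 8 mm proud, until 10 to 20 N, best on the proud side, press it past them; then it stays
- recess_small (a point): centre of the mouth, at deck level, of the small round recess: 94 mm across, 10 mm deep, flat black bottom, for the 92 mm disc. Three slippery grey spring pips stand about 4 mm out of its wall, low down: they hold a disc up, mostly tilted, with the side it was pushed from 5 to 8 mm proud, until 10 to 20 N, best on the proud side, press it past them; then it stays
- disc_large: the larger plain steel disc, 108 mm across, 10 mm thick, 0.55 to 0.85 kg, too wide for most grippers; it starts lying flat on the deck, on the -x half, on either side; origin at the centre of its underside, z its axis
- disc_small: the smaller plain steel disc, 92 mm across, 10 mm thick, 0.4 to 0.7 kg; it starts lying flat on the deck on the other side; origin at the centre of its underside, z its axis
- driver: screwdriver lying on the bench to the right of the base, not to be moved
- tape: cardboard-brown roll of tape, 100 mm across, 45 mm high, on the bench to the left of the base, not to be moved
- screw_bin: open blue plastic bin, 110 x 140 x 50 mm, on the bench to the left of the base, not to be moved
- can: white can, 52 mm across, 150 mm high, standing on the bench to the right of the base, not to be moved
Mind the look-alikes: they are no part of the job. Leave any blue or turquoise look-alike of the disc_large alone.

How it is judged:
By the outcome, as a careful person would: the job done as asked, in the order asked, and still so for the second after the job is handed in, with the robot touching nothing.
It also fails if it takes over 64 s, if anything falls off the work surface, if the arm or the gripper's body presses on something with over 40 N, if the wrist force passes 120 N, or if a joint passes its speed limit or range.

ROBOT

A 6-joint arm with a two-finger parallel gripper is mounted at the origin on the work surface. World frame = base frame: x ahead of the robot, y to its left, z up, the work surface at z = 0. Lengths are in mm, angles in degrees, forces in N, time in s.
With the tool pointing down it reaches from about 325 to 750 mm from the base axis. Payload 7.6 kg.
Tool frame: the origin (TCP) lies at the centre of the arm's flange, where the gripper is bolted on; the fingertips stand 173 mm ahead of it and the grasp point (between the pads) lies 155 mm ahead of it; z points along the fingers, y is the line along which they close (so a half turn about z gives the same grasp; the last joint's range is limited). The gripper opens to 85 mm and grips with 20 to 120 N. Pads are 22 mm wide; open, the fingers measure 114 mm over their backs; the gripper's body (76 mm by 85 mm) begins 54 mm behind the grasp point. The pads swing forward as they close: fully open they stand 13 mm farther back than shut.
Start: joints at [-75.705, 2.991, 80.254, -0, 96.75, -4.028], TCP at [165.069, -498.379, 404.723] pointing down, gripper open.
Joint ranges: [-166.34, 166.34], [-52.06, 124.39], [6.96, 135.62], [-60.46, 240.46], [14.63, 156.25], [-167.68, 167.68]. Speed limits (degrees/s): [147.25, 147.25, 172.46, 180, 180, 180].

INTERFACE

Orientations are given as [roll, pitch, yaw] about the fixed x, y, z axes, in that order (R = Rz(yaw) Ry(pitch) Rx(roll)).
In Python, from bench import monitor, capture, camera_model, robot gives the robot as it stands.
- The arm moves only by the shell command python3 -m handwheel 'ROWS' [OPENING] [FORCE]. ROWS is JSON, a list of rows, each a list of 2 entries, a list of its own where there are three numbers: the shift along the tool's x, y, z in mm, then the turn, a rotation vector about the tool's x, y, z in rad. In form: [[[dx, dy, dz], [rx, ry, rz]], ...]. A call has 1 to 12 rows; each row shifts and turns the commanded pose from where the row before left it, along the tool's axes as they then stand; what a row does not reach is not made up. A row lasts 1/8 s, in which the tool goes at most 62.5 mm and 10.7 degrees, less where a joint would pass 70% of its speed; a pose out of reach is approached as far as the arm can. A call with a gripper value outside its range is refused whole. OPENING is the opening, from 0 (shut) to 1 (fully open), set as the call begins (- or left out, the last holds). The fingers move at their own pace and stop on an object; FORCE is the grip in N (left out, the last holds). Time passes only in rows, so rows that do not move let the fingers close. It gives the time, the measured TCP pose, the force, the opening and the grip force at its end, in the units of the state.
- monitor.get_obs(): the state, without advancing time (a new reading comes with each control period).
- capture(name): name is "scene" or "side" or "wrist"; returns the picture (384x512x3 uint8, red, green, blue); there is no depth.
- camera_model(name): a dict with "intrinsics" (3x3 intrinsics, pixels), "k1" (the pictures are not rectified: a ray, as slopes to the right and down, at radius r is drawn at 1 + k1 r^2 times it, then the intrinsics apply), "rvec" (rotation vector, rad) and "tvec" (3), from world to camera coordinates, as OpenCV has them. Camera axes: x right, y down, z forward; pixel columns grow to the right and rows downward; lengths in mm; the calibration is good to about 2 mm. A picture is of the moment at which its call begins: read the wrist's pose just before it. camera_model takes no time and is no camera call; for the wrist camera it gives the pose at the moment of the call.
- robot.close_job(): hands the job in; it is judged then, once.
The state is a dict: "clock": time; "qpos": joint angles; "qvel": joint speeds; "joint_efforts": joint torques, N m; "ee_pos": TCP position; "ee_rot": TCP orientation; "ft_force": force on the tool from outside, world axes, zero at the start; "moment": the same for the moment, N m; "finger_gap": finger opening in mm; "grasp_force": force on a finger pad.
Only numpy, scipy, OpenCV 4.12 (cv2) and the standard library are available. Lean on these libraries where they do the work, as an engineer would, in place of code of your own. Each camera call takes 0.05 s, during which the arm holds its last target. There are 200 camera calls.

## Working session

There is one attempt and no reset: what is moved stays moved. The work goes in short steps, Python scripts to look and compute and a shell command to move; the robot and the scene stay as the last step left them, time stands still between calls to the robot, and variables do not carry over. Pictures are saved under pics/ and viewed, at most 10 in all, crops included, and the job is handed in when it is done.

```bash
mkdir -p pics; ls; python3 - <<'E'
from bench import monitor,capture,camera_model
import cv2,numpy as np
o=monitor.get_obs();print(o)
ims=[]
for n in("scene","side"):
    im=capture(n);np.save(f'pics/{n}0.npy',im);cv2.imwrite(f'pics/{n}0.png',im[:,:,::-1]);print(n,camera_model(n))
E
```

```text
pics
{'clock': 0.0, 'qpos': array([-7.57054783e+01,  3.02694243e+00,  8.03122437e+01,  1.91425906e-03,
        9.67500253e+01, -4.02829270e+00]), 'qvel': array([ 0.01186959,  0.01634071, -0.01955186, -0.04057139,  0.05761349,
       -0.10318753]), 'joint_efforts': array([-9.33859483e-04, -3.81661928e+01, -3.60183871e+01, -7.87170939e-05,
        6.21144034e-03, -9.07865569e-06]), 'ee_pos': array([ 165.05905292, -498.34750928,  403.88158067]), 'ee_rot': array([-1.79911143e+02, -8.16365518e-03,  1.83230316e+01]), 'ft_force': array([-0.18464781, -0.32463923, -0.49648022]), 'moment': array([ 0.00841127, -0.03201742,  0.03026011]), 'grasp_force': 0.0, 'finger_gap': 85.16192508549649}
scene {'intrinsics': array([[470.69599031,   0.        , 251.30473113],
       [  0.        , 470.69599031, 189.24312668],
       [  0.        ,   0.        ,   1.        ]]), 'k1': 0.05810210149610891, 'rvec': array([ 1.89289361,  1.24276484, -0.63037394]), 'tvec': array([-213.8324488 , -247.26228887, 1997.73333871])}
side {'intrinsics': array([[399.66107213,   0.        , 254.02304364],
       [  0.        , 399.66107213, 187.8172599 ],
       [  0.        ,   0.        ,   1.        ]]), 'k1': -0.04906700726757501, 'rvec': array([ 0.43697756, -2.72812112,  1.17962897]), 'tvec': array([528.75121248, 167.57855626, 960.06926701])}
```

View pics/scene0.png

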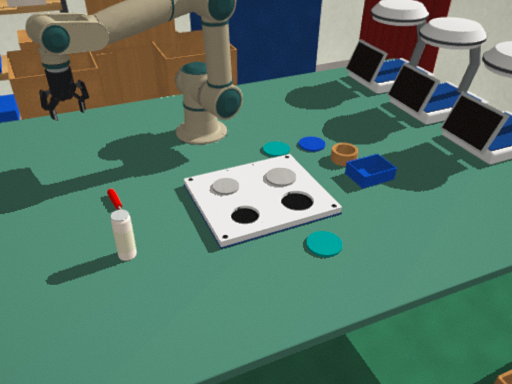

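View pics/side0.png

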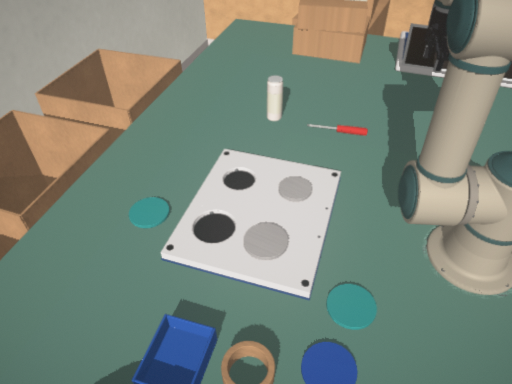

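The scene shows the white base at (262,198), grey discs at (226,186) and (281,177), and recesses at (245,215) and (297,201). In the side view the discs are at (295,188) for the small and (266,240) for the large. The recesses are at (239,180) for the small and (214,227) for the large.

```bash
cat > h.py <<'E'
import numpy as np,cv2
from bench import monitor,capture,camera_model
def back(m,px,z):
    px=np.asarray(px,float).reshape(-1,2);K=m['intrinsics']
    d=(px-[K[0,2],K[1,2]])/K[0,0];u=d.copy()
    for _ in range(20): u=d/(1+m['k1']*(u**2).sum(1,keepdims=True))
    R=cv2.Rodrigues(np.array(m['rvec'],float))[0];t=np.array(m['tvec'],float).ravel()
    C=-R.T@t;r=np.c_[u,np.ones(len(u))]@R
    return (C+r*((z-C[2])/r[:,2])[:,None])[:,:2]
def proj(m,P):
    R=cv2.Rodrigues(np.array(m['rvec'],float))[0];c=np.atleast_2d(P)@R.T+np.array(m['tvec']).ravel()
    u=c[:,:2]/c[:,2:];u=u*(1+m['k1']*(u**2).sum(1,keepdims=True));K=m['intrinsics']
    return u*K[0,0]+[K[0,2],K[1,2]]
def circ(p):
    s=np.linalg.lstsq(np.c_[2*p,np.ones(len(p))],(p**2).sum(1),rcond=None)[0]
    return s[:2],np.sqrt(s[2]+s[:2]@s[:2])
E
python3 - <<'E'
from h import *
m=camera_model("side");im=np.load('pics/side0.npy').astype(int)
V=im.max(2);S=im.max(2)-im.min(2)
for nm,(x,y) in dict(dl=(266,240),ds=(295,188),rl=(214,227),rs=(239,180),w=(260,205)).items(): print(nm,im[y,x])
for nm,(x,y),z in (('dl',(266,238),40),('ds',(295,186),40),('rl',(214,227),30),('rs',(239,180),30)):
    # outline by rays: first strong brightness to white deck
    P=back(m,[(x,y)],z)[0];pts=[]
    g=cv2.GaussianBlur(V.astype(np.float32),(0,0),.7)
    rr=np.arange(30,75,.5)
    for a in np.linspace(0,2*np.pi,72,endpoint=False):
        W=np.c_[P[0]+rr*np.cos(a),P[1]+rr*np.sin(a),np.full(len(rr),z)];q=proj(m,W).astype(np.float32)
        v=cv2.remap(g,q[:,0].reshape(1,-1),q[:,1].reshape(1,-1),cv2.INTER_LINEAR)[0]
        d=np.abs(np.gradient(v));pts.append(W[np.argmax(d),:2])
    pts=np.array(pts);c,r=circ(pts)
    for _ in range(4):
        e=np.abs(np.linalg.norm(pts-c,axis=1)-r);k=e<max(2,1.5*np.median(e));c,r=circ(pts[k])
    print(nm,c.round(1),r.round(1),k.sum())
mask=((V>150)&(S<40)).astype(np.uint8);n,l,st,_=cv2.connectedComponentsWithStats(mask);
lab=l[205,260];cs=max(cv2.findContours((l==lab).astype(np.uint8),0,1)[0],key=cv2.contourArea)
h=cv2.convexHull(cs);q=cv2.approxPolyDP(h,8,True).reshape(-1,2);print(q.tolist(),back(m,q,30).round(1).tolist())
feet=[(226,153),(334,174),(305,283),(170,247)];print(back(m,feet,30).round(1).tolist())
E
```

```text
dl [170 166 163]
ds [172 168 163]
rl [60 60 60]
rs [64 63 63]
w [217 214 212]
dl [482.1 134.1] 57.1 49
ds [461.2 -64.6] 49.4 51
rl [620.2 127.3] 50.2 56
rs [621.9 -59.6] 41.0 52
[[224, 148], [340, 171], [309, 297], [162, 258]] [[716.3, -183.0], [356.8, -183.8], [350.2, 247.9], [699.6, 253.3]]
[[701.2, -161.6], [370.9, -165.4], [366.5, 216.2], [696.7, 218.0]]
```

```bash
python3 -m handwheel '[[[0,0,0],[0,0,0.16]],[[0,0,0],[0,0,0.16]],[[42,-33,0],[0,0,0]],[[42,-33,0],[0,0,0]],[[42,-33,0],[0,0,0]],[[42,-33,0],[0,0,0]],[[42,-33,0],[0,0,0]],[[42,-33,0],[0,0,0]]]' 0.5 60
python3 -m handwheel '[[[-4,-55,0],[0,0,0]],[[-4,-55,0],[0,0,0]],[[-4,-55,0],[0,0,0]],[[-4,-55,0],[0,0,0]],[[-4,-55,0],[0,0,0]],[[-4,-50,0],[0,0,0]],[[0,0,0],[0,0,0]],[[0,0,0],[0,0,0]]]'
python3 - <<'E'
from h import *
m=camera_model("wrist");o=monitor.get_obs();print(o['ee_pos'],o['ee_rot'],o['finger_gap'])
im=capture("wrist");np.save('pics/w1.npy',im);cv2.imwrite('pics/w1.png',im[:,:,::-1])
np.save('pics/w1m.npy',m,allow_pickle=True);print(m['k1'],m['intrinsics'][0,0])
E
```

```text
clock: 1.1
ee_pos: [418.3, -299.1, 404.4]
ee_rot: [-180.0, 0.0, -0.0]
ft_force: [-0.2, -0.0, -0.7]
finger_gap: 42.5
grasp_force: 0.0
clock: 2.1
ee_pos: [393.2, 24.4, 404.5]
ee_rot: [180.0, 0.0, 0.0]
ft_force: [-0.5, 0.6, -0.1]
finger_gap: 42.7
grasp_force: 0.0
[393.198529    24.3600514  404.45982993] [1.79972718e+02 2.15983162e-02 1.09257306e-02] 42.7060072405183
-0.07612363704225067 290.57798976591965
```

View pics/w1.png

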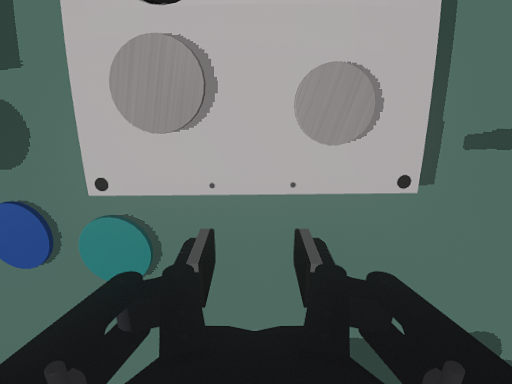

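The wrist view shows the large disc at (157,83) and the small one at (335,103), with the front feet at (101,184) and (404,182). I'll move ahead to see the recesses.

```bash
python3 -m handwheel '[[[50,0,0],[0,0,0]],[[55,0,0],[0,0,0]],[[0,0,0],[0,0,0]],[[0,0,0],[0,0,0]]]' >/dev/null
cat >> h.py <<'E'
def shot(name):
    m=camera_model("wrist");im=capture("wrist");cv2.imwrite(f'pics/{name}.png',im[:,:,::-1]);return m,im
def fit(m,im,P,z,r0,band=10):
    g=cv2.GaussianBlur(im.max(2).astype(np.float32),(0,0),.8);rr=np.arange(r0-band,r0+band,.25);P=np.array(P,float)
    for it in range(5):
        pts=[]
        for a in np.linspace(0,2*np.pi,120,endpoint=False):
            W=np.c_[P[0]+rr*np.cos(a),P[1]+rr*np.sin(a),np.full(len(rr),z)];q=proj(m,W).astype(np.float32)
            if q.min()<2 or q[:,0].max()>509 or q[:,1].max()>381: continue
            v=cv2.remap(g,q[:,0].reshape(1,-1),q[:,1].reshape(1,-1),cv2.INTER_LINEAR)[0]
            d=np.abs(np.gradient(v))
            if d.max()>1.5: pts.append(W[np.argmax(d),:2])
        pts=np.array(pts)
        e=np.abs(np.linalg.norm(pts-P,axis=1)-r0);k=e<band
        for _ in range(6):
            c,r=circ(pts[k]);e=np.abs(np.linalg.norm(pts-c,axis=1)-r);k=e<max(1.5,1.5*np.median(e))
        P=c
    return c.round(1),r.round(1),int(k.sum())
E
python3 - <<'E'
from h import *
m,im=shot('w2');o=monitor.get_obs();print(o['ee_pos'])
m1=np.load('pics/w1m.npy',allow_pickle=True).item();i1=np.load('pics/w1.npy')
for n,r,z,P in (('dl',54,40,(157,83)),('ds',46,40,(335,103))):
    p=back(m1,[P],z)[0];print(n,p,fit(m1,i1,p,z,r),fit(m,im,p,z,r))
for n,r,P in (('rl',55,(623,122)),('rs',47,(625,-66))): print(n,fit(m,im,P,30,r))
print(back(m1,[(101,184),(404,182)],30))
E
```

```text
[497.70284228  23.69205568 405.09946214]
dl [487.00673003 130.67065445] (array([485.6, 131.3]), np.float64(54.3), 77) (array([485.9, 131.1]), np.float64(54.4), 76)
ds [465.38865105 -67.15204933] (array([465.1, -70.6]), np.float64(49.1), 78) (array([466.3, -69.9]), np.float64(48.6), 81)
rl (array([623. , 119.9]), np.float64(51.4), 89)
rs (array([624.5, -63.4]), np.float64(43.8), 95)
[[ 367.93412898  216.78109328]
 [ 370.68238273 -165.72479942]]
```

View pics/w2.png

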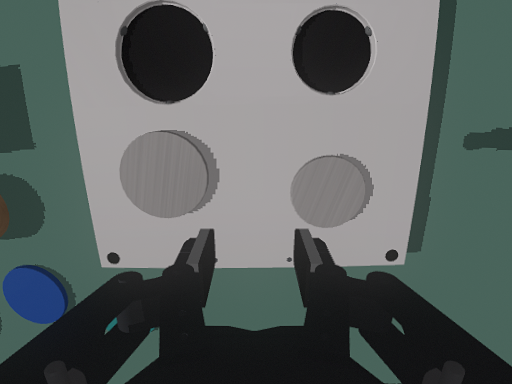

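The recesses are at the top, around (166,53) and (333,51). The foot-based base model puts the large recess at about (623.5,121.4) and the small one at about (625,-66.5). I'll get behind the large disc.

```bash
python3 -m handwheel '[[[-31,-38,0],[0,0,0]],[[-31,-38,0],[0,0,0]],[[-30,-37,0],[0,0,0]],[[0,0,45],[0,0,0]],[[0,0,45],[0,0,0]],[[0,0,45],[0,0,0]],[[0,0,45],[0,0,0]],[[0,0,10],[0,0,0.072]],[[0,0,0],[0,0,0]],[[0,0,0],[0,0,0]]]'
python3 -m handwheel '[[[0,0,2],[0,0,0]],[[0,0,2],[0,0,0]],[[0,0,2],[0,0,0]],[[0,0,2],[0,0,0]],[[0,0,2],[0,0,0]],[[0,0,0],[0,0,0]]]'
python3 - <<'E'
from h import *
c=capture("side");cv2.imwrite('pics/s1.png',cv2.resize(c[120:300,200:400,::-1],None,fx=3.5,fy=3))
m,im=shot('w3');print(monitor.get_obs()['ft_force'])
E
```

```text
clock: 3.95
ee_pos: [406.4, 137.4, 216.3]
ee_rot: [-179.9, -0.2, -4.1]
ft_force: [-0.2, 1.0, 0.3]
finger_gap: 42.9
grasp_force: 0.0
clock: 4.7
ee_pos: [406.2, 137.5, 204.4]
ee_rot: [180.0, 0.0, -4.1]
ft_force: [-0.4, -0.4, -0.6]
finger_gap: 42.6
grasp_force: 0.0
[-0.51418187  0.43216059 -0.65279657]
```

View pics/s1.png

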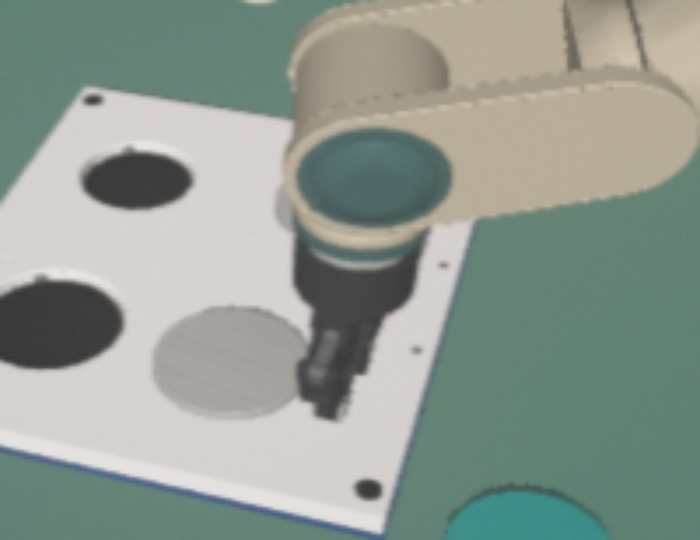

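The gripper stands behind the large disc, just above the deck. I'll feel for the deck.

```bash
for i in 1; do python3 -m handwheel '[[[0,0,1],[0,0,0]],[[0,0,1],[0,0,0]],[[0,0,1],[0,0,0]]]'; python3 -m handwheel '[[[0,0,1],[0,0,0]],[[0,0,0],[0,0,0]]]';done
```

```text
clock: 5.18
ee_pos: [406.2, 137.5, 201.6]
ee_rot: [180.0, 0.0, -4.1]
ft_force: [-0.8, -0.6, -0.9]
finger_gap: 42.3
grasp_force: 0.0
clock: 5.42
ee_pos: [406.3, 137.6, 201.5]
ee_rot: [180.0, 0.0, -4.1]
ft_force: [-4.6, -1.5, 9.3]
finger_gap: 42.7
grasp_force: 4.6
```

```bash
python3 -m handwheel '[[[0,0,-4],[0,0,0]],[[4,0,0],[0,0,0]],[[4,0,0],[0,0,0]],[[4,0,0],[0,0,0]],[[4,0,0],[0,0,0]],[[4,0,0],[0,0,0]],[[6,0,0],[0,0,0]],[[6,0,0],[0,0,0]],[[6,0,0],[0,0,0]],[[6,0,0],[0,0,0]],[[6,0,0],[0,0,0]],[[6,0,0],[0,0,0]]]'
python3 -m handwheel '[[[6,0,0],[0,0,0]],[[6,0,0],[0,0,0]],[[6,0,0],[0,0,0]],[[6,0,0],[0,0,0]],[[0,0,0],[0,0,0]]]'
python3 - <<'E'
from h import *
o=monitor.get_obs();p=o['ee_pos'];m,im=shot('w4');a=np.radians(-4.1)
g=p[:2]+60.7*np.array([np.cos(a),np.sin(a)]);print(p,o['ft_force'],g,fit(m,im,g,40,54))
E
```

```text
clock: 6.92
ee_pos: [461.6, 133.6, 204.2]
ee_rot: [180.0, 0.2, -4.1]
ft_force: [-7.6, 0.8, 4.1]
finger_gap: 42.9
grasp_force: 3.7
clock: 7.55
ee_pos: [485.9, 131.9, 204.3]
ee_rot: [180.0, 0.1, -4.1]
ft_force: [-3.5, 0.2, 2.0]
finger_gap: 43.0
grasp_force: 2.0
[485.8735283  131.86893948 204.29577366] [-3.52900206  0.2473518   2.036758  ] [546.41818383 127.52904461] (array([545.9, 122.9]), np.float64(57.1), 60)
```

View pics/w4.png

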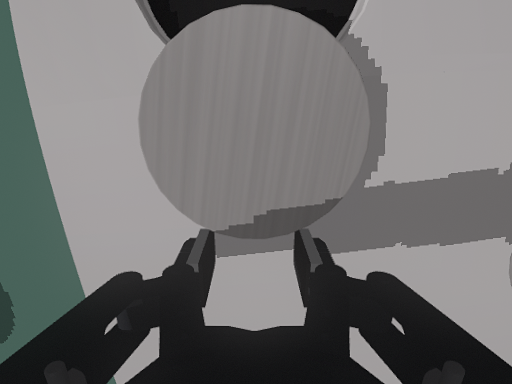

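The disc (centre 255,122) sits square between the fingers, with the recess straight ahead. Carrying on.

```bash
python3 -m handwheel '[[[6,0,0],[0,0,0]],[[6,0,0],[0,0,0]],[[6,0,0],[0,0,0]],[[6,0,0],[0,0,0]],[[6,0,0],[0,0,0]],[[6,0,0],[0,0,0]],[[6,0,0],[0,0,0]],[[6,0,0],[0,0,0]],[[5,0,0],[0,0,0]],[[4,0,0],[0,0,0]]]'
python3 -m handwheel '[[[3,0,0],[0,0,0]],[[3,0,0],[0,0,0]],[[3,0,0],[0,0,0]],[[3,0,0],[0,0,0]],[[2,0,0],[0,0,0]],[[2,0,0],[0,0,0]],[[0,0,0],[0,0,0]]]'
python3 - <<'E'
from h import *
o=monitor.get_obs();m,im=shot('w5');print(o['ee_pos'],o['ft_force'])
c=capture("side");cv2.imwrite('pics/s2.png',np.hstack([cv2.resize(c[180:280,150:320,::-1],(400,235)),cv2.resize(im[:,:,::-1],(400,300))[:235]]))
E
```

```text
clock: 8.85
ee_pos: [542.4, 127.8, 204.3]
ee_rot: [180.0, 0.2, -4.1]
ft_force: [-7.5, 0.5, 3.3]
finger_gap: 42.9
grasp_force: 3.6
clock: 9.72
ee_pos: [558.8, 126.6, 204.8]
ee_rot: [180.0, 0.0, -4.1]
ft_force: [-2.8, -0.4, -0.1]
finger_gap: 42.7
grasp_force: 1.2
[558.79215788 126.55714764 204.76437011] [-2.82144222 -0.44520869 -0.10832485]
```

View pics/s2.png

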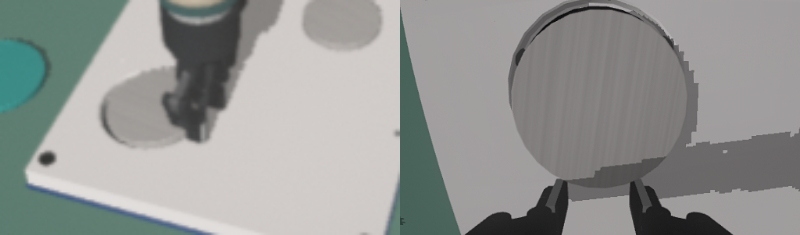

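The disc is about 5 mm short, and the recess lies slightly to its left. Nudging on in small steps.

```bash
python3 -m handwheel '[[[2,-0.5,0],[0,0,0]],[[2,-0.5,0],[0,0,0]],[[1,0,0],[0,0,0]],[[0,0,0],[0,0,0]]]'
python3 -m handwheel '[[[1,0,0],[0,0,0]],[[1,0,0],[0,0,0]],[[0,0,0],[0,0,0]]]'
python3 - <<'E'
from h import *
o=monitor.get_obs();m,im=shot('w6');print(o['ee_pos'],o['ft_force'])
E
```

```text
clock: 10.32
ee_pos: [563.0, 127.0, 203.1]
ee_rot: [179.9, 0.3, -4.1]
ft_force: [-6.1, -1.0, -1.6]
finger_gap: 42.9
grasp_force: 3.2
clock: 10.7
ee_pos: [564.9, 126.9, 202.8]
ee_rot: [179.9, 0.3, -4.1]
ft_force: [-6.9, 0.4, -2.2]
finger_gap: 43.0
grasp_force: 3.4
[564.86031756 126.94399949 202.84763853] [-6.88579366  0.3665628  -2.17032499]
```

View pics/w6.png

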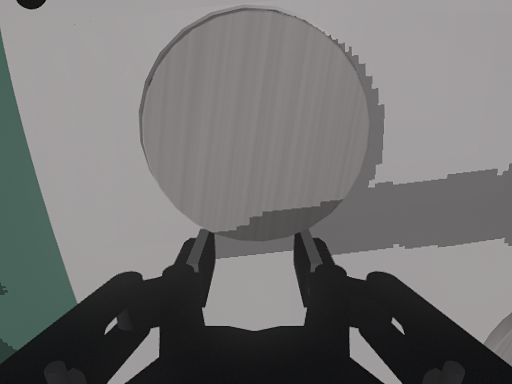

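```bash
python3 -m handwheel '[[[1,-1,0],[0,0,0]],[[1,0,0],[0,0,0]],[[0,0,0],[0,0,0]]]'
python3 -m handwheel '[[[1,0,0],[0,0,0]],[[1,0,0],[0,0,0]],[[0,0,0],[0,0,0]]]'
python3 - <<'E'
from h import *
o=monitor.get_obs();m,im=shot('w7');print(o['ee_pos'],o['ft_force'])
E
```

```text
clock: 11.12
ee_pos: [566.6, 127.7, 202.6]
ee_rot: [179.9, 0.4, -4.1]
ft_force: [-9.4, -0.6, -1.5]
finger_gap: 42.6
grasp_force: 4.8
clock: 11.5
ee_pos: [567.7, 127.6, 201.7]
ee_rot: [179.9, 0.7, -4.1]
ft_force: [-16.1, -1.5, 1.0]
finger_gap: 42.9
grasp_force: 8.4
[567.69243337 127.62203894 201.7126919 ] [-16.1228134   -1.49189061   1.00641873]
```

View pics/w7.png

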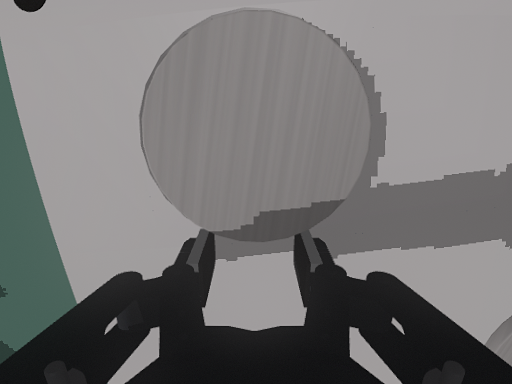

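It is now against the far wall and tilted, with the near side proud. I'll back off, shut the gripper and go over the proud side.

```bash
python3 -m handwheel '[[[-4,0,0],[0,0,0]],[[-4,0,0],[0,0,0]],[[0,0,-10],[0,0,0]],[[0,0,-10],[0,0,0]],[[13,1,0],[0,0,0]],[[13,1,0],[0,0,0]],[[0,0,0],[0,0,0]],[[0,0,0],[0,0,0]],[[0,0,0],[0,0,0]]]' 0 30
python3 -m handwheel '[[[0,0,3],[0,0,0]],[[0,0,3],[0,0,0]],[[0,0,2],[0,0,0]],[[0,0,1],[0,0,0]],[[0,0,1],[0,0,0]],[[0,0,0],[0,0,0]]]'
python3 -m handwheel '[[[0,0,1],[0,0,0]],[[0,0,1],[0,0,0]],[[0,0,1],[0,0,0]],[[0,0,0],[0,0,0]]]'
```

```text
clock: 12.68
ee_pos: [587.5, 124.5, 224.8]
ee_rot: [180.0, -0.0, -4.1]
ft_force: [0.1, -0.6, -0.7]
finger_gap: 0.1
grasp_force: 0.0
clock: 13.42
ee_pos: [587.7, 124.4, 214.6]
ee_rot: [180.0, 0.0, -4.1]
ft_force: [-0.2, 0.2, 0.6]
finger_gap: -0.1
grasp_force: 0.0
clock: 13.92
ee_pos: [587.7, 124.4, 211.5]
ee_rot: [180.0, 0.0, -4.1]
ft_force: [0.3, -1.0, 0.0]
finger_gap: 0.4
grasp_force: 0.0
```

```bash
python3 -m handwheel '[[[0,0,1],[0,0,0]],[[0,0,1],[0,0,0]],[[0,0,1],[0,0,0]],[[0,0,0],[0,0,0]]]'
python3 -m handwheel '[[[0,0,1],[0,0,0]],[[0,0,1],[0,0,0]],[[0,0,0],[0,0,0]]]'
python3 -m handwheel '[[[0,0,0.5],[0,0,0]],[[0,0,0.5],[0,0,0]],[[0,0,0.5],[0,0,0]],[[0,0,0],[0,0,0]]]'
```

```text
clock: 14.42
ee_pos: [587.7, 124.4, 208.7]
ee_rot: [180.0, -0.0, -4.1]
ft_force: [0.0, 0.7, -0.6]
finger_gap: 0.0
grasp_force: 0.2
clock: 14.8
ee_pos: [587.7, 124.4, 206.3]
ee_rot: [180.0, -0.0, -4.1]
ft_force: [0.0, -0.1, 0.8]
finger_gap: -0.4
grasp_force: 0.1
clock: 15.3
ee_pos: [587.7, 124.4, 205.2]
ee_rot: [180.0, 0.0, -4.1]
ft_force: [-3.2, -0.5, 3.6]
finger_gap: 0.3
grasp_force: 1.9
```

```bash
python3 -m handwheel '[[[0,0,0.5],[0,0,0]],[[0,0,0.5],[0,0,0]],[[0,0,0],[0,0,0]]]'
python3 -m handwheel '[[[0,0,0.5],[0,0,0]],[[0,0,0.5],[0,0,0]],[[0,0,0],[0,0,0]]]'
python3 - <<'E'
from h import *
o=monitor.get_obs();m,im=shot('w8');print(o['ee_pos'],o['ft_force'])
E
```

```text
clock: 15.68
ee_pos: [587.8, 124.4, 204.0]
ee_rot: [-180.0, -0.0, -4.1]
ft_force: [0.2, -0.4, 0.7]
finger_gap: 0.1
grasp_force: 0.0
clock: 16.05
ee_pos: [587.8, 124.5, 203.5]
ee_rot: [-180.0, -0.0, -4.1]
ft_force: [-2.8, 0.2, 4.8]
finger_gap: 0.1
grasp_force: 2.4
[587.7581744  124.51903046 203.4778269 ] [-2.84753742  0.21149783  4.82632601]
```

View pics/w8.png

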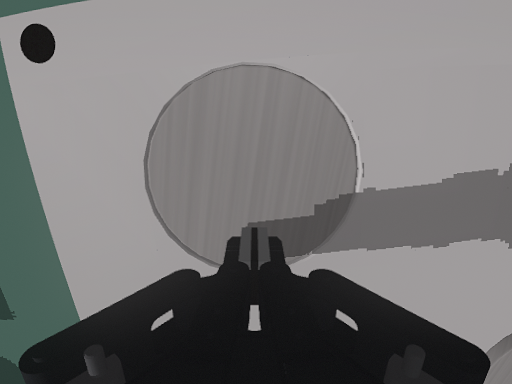

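The disc now sits in the recess with a thin even ring around it, at (252,165) px. Now press it firmly. That was my last picture view, so from here I use numbers only.

```bash
python3 -m handwheel '[[[0,0,0.5],[0,0,0]],[[0,0,0.5],[0,0,0]],[[0,0,0],[0,0,0]]]' | grep -E 'ee_pos|ft'
python3 -m handwheel '[[[0,0,0.5],[0,0,0]],[[0,0,0.5],[0,0,0]],[[0,0,0],[0,0,0]]]' | grep -E 'ee_pos|ft'
python3 -m handwheel '[[[0,0,0.5],[0,0,0]],[[0,0,0.5],[0,0,0]],[[0,0,0],[0,0,0]]]'| grep -E 'ee_pos|ft'
```

```text
ee_pos: [587.8, 124.5, 203.4]
ft_force: [-6.1, -0.7, 10.3]
ee_pos: [587.8, 124.5, 203.4]
ft_force: [-10.9, -1.2, 16.8]
ee_pos: [587.8, 124.6, 203.4]
ft_force: [-13.0, -2.0, 22.0]
```

The near side stops dead at flush height. Now the far side, then the two flanks.

```bash
python3 -m handwheel '[[[0,0,-5],[0,0,0]],[[0,0,-6],[0,0,0]],[[24,0,0],[0,0,0]],[[24,0,0],[0,0,0]],[[22,0,0],[0,0,0]],[[0,0,3],[0,0,0]],[[0,0,2],[0,0,0]],[[0,0,1],[0,0,0]],[[0,0,0],[0,0,0]]]' | grep -E 'ee_pos|ft'
python3 -m handwheel '[[[0,0,1],[0,0,0]],[[0,0,1],[0,0,0]],[[0,0,0],[0,0,0]]]' | grep -E 'ee_pos|ft'
python3 -m handwheel '[[[0,0,0.5],[0,0,0]],[[0,0,0.5],[0,0,0]],[[0,0,0],[0,0,0]]]' | grep -E 'ee_pos|ft'
python3 -m handwheel '[[[0,0,0.5],[0,0,0]],[[0,0,0.5],[0,0,0]],[[0,0,0],[0,0,0]]]'| grep -E 'ee_pos|ft'
python3 -m handwheel '[[[0,0,0.5],[0,0,0]],[[0,0,0.5],[0,0,0]],[[0,0,0],[0,0,0]]]'| grep -E 'ee_pos|ft'
```

```text
ee_pos: [657.2, 119.5, 205.2]
ft_force: [0.0, 1.0, 0.1]
ee_pos: [657.5, 119.4, 203.5]
ft_force: [-1.1, -0.0, 2.3]
ee_pos: [657.6, 119.4, 203.4]
ft_force: [-4.8, 0.4, 8.4]
ee_pos: [657.6, 119.4, 203.5]
ft_force: [-8.8, -0.5, 11.9]
ee_pos: [657.6, 119.4, 203.4]
ft_force: [-11.4, -1.3, 17.7]
```

```bash
python3 -m handwheel '[[[0,0,-4],[0,0,0]],[[0,0,-4],[0,0,0]],[[-18,-18,0],[0,0,0]],[[-18,-18,0],[0,0,0]],[[0,0,2],[0,0,0]],[[0,0,2],[0,0,0]],[[0,0,1],[0,0,0]],[[0,0,1],[0,0,0]],[[0,0,1],[0,0,0]],[[0,0,0.5],[0,0,0]],[[0,0,0.5],[0,0,0]],[[0,0,0],[0,0,0]]]' | grep -E 'ee_pos|ft'
python3 -m handwheel '[[[0,0,0.5],[0,0,0]],[[0,0,0.5],[0,0,0]],[[0,0,0],[0,0,0]]]'| grep -E 'ee_pos|ft'
python3 -m handwheel '[[[0,0,-4],[0,0,0]],[[0,0,-5],[0,0,0]],[[0,24,0],[0,0,0]],[[0,24,0],[0,0,0]],[[0,24,0],[0,0,0]],[[0,0,3],[0,0,0]],[[0,0,2],[0,0,0]],[[0,0,1],[0,0,0]],[[0,0,1],[0,0,0]],[[0,0,0.5],[0,0,0]],[[0,0,0.5],[0,0,0]],[[0,0,0],[0,0,0]]]' | grep -E 'ee_pos|ft'
python3 -m handwheel '[[[0,0,0.5],[0,0,0]],[[0,0,0.5],[0,0,0]],[[0,0,0],[0,0,0]]]'| grep -E 'ee_pos|ft'
```

```text
ee_pos: [624.6, 157.3, 203.4]
ft_force: [-12.4, -2.4, 19.2]
ee_pos: [624.6, 157.4, 203.4]
ft_force: [-14.7, -3.5, 23.4]
ee_pos: [619.1, 85.6, 203.4]
ft_force: [-12.3, -7.1, 21.4]
ee_pos: [619.1, 85.6, 203.3]
ft_force: [-15.8, -8.0, 26.1]
```

The large disc is level all round (203.4). I'll check the deck height by touch on the way.

```bash
python3 -m handwheel '[[[0,0,-5],[0,0,0]],[[0,0,-8],[0,0,0]],[[-37,30,0],[0,0,-0.04]],[[-38,31,0],[0,0,-0.038]],[[0,0,3],[0,0,0]],[[0,0,3],[0,0,0]],[[0,0,2],[0,0,0]],[[0,0,1],[0,0,0]],[[0,0,1],[0,0,0]],[[0,0,0.5],[0,0,0]],[[0,0,0],[0,0,0]]]' | grep -E 'ee_|ft'
python3 -m handwheel '[[[0,0,0.5],[0,0,0]],[[0,0,0.5],[0,0,0]],[[0,0,0],[0,0,0]]]'| grep -E 'ee_pos|ft'
```

```text
ee_pos: [541.6, 29.6, 203.4]
ee_rot: [-180.0, -0.1, 0.4]
ft_force: [-5.6, 1.7, 12.1]
ee_pos: [541.6, 29.6, 203.4]
ft_force: [-10.0, 0.8, 19.4]
```

The deck touches at the same 203.4, so the large disc is flush. Back up, refine the positions numerically, then do the small disc.

```bash
python3 -m handwheel '[[[0,0,-50],[0,0,0]],[[-10,7,-52],[0,0,0]],[[-10,7,-52],[0,0,0]],[[-20,7,-52],[0,0,0]],[[0,0,0],[0,0,0]],[[0,0,0],[0,0,0]]]' 0.5 60| grep -E 'ee_|ft'
python3 - <<'E'
from h import *
from scipy.optimize import least_squares
m,im=shot('w9');np.save('pics/w9.npy',im);np.save('pics/w9m.npy',m,allow_pickle=True)
print('large seated',fit(m,im,(623.5,121.5),30,54,6))
R=cv2.Rodrigues(np.array(m['rvec'],float))[0];print('cam',-R.T@np.array(m['tvec']).ravel())
g=cv2.GaussianBlur(im.mean(2).astype(np.float32),(0,0),.8)
# fixed-radius search: mean radial inward gradient over the unshadowed (+y) and all
def score(P,z,r,angs,hyst):
    s=[]
    for dr in (-1.5,1.5):
        W=np.c_[P[0]+(r+dr)*np.cos(angs),P[1]+(r+dr)*np.sin(angs),np.full(len(angs),z)];q=proj(m,W).astype(np.float32)
        s.append(cv2.remap(g,q[:,0].reshape(1,-1),q[:,1].reshape(1,-1),cv2.INTER_LINEAR)[0])
    return np.minimum(np.abs(s[1]-s[0]),25).mean()
A=np.linspace(0,2*np.pi,120,endpoint=False)
for n,P,z,r in (('ds',(465,-67.5),40,46),('rs mouth',(625,-66),30,47),('rl disc',(623.5,121.5),30,54),('rl mouth',(623.5,121.5),30,55)):
    best=max((score((P[0]+dx,P[1]+dy),z,r,A,0),P[0]+dx,P[1]+dy) for dx in np.arange(-5,5.1,.5) for dy in np.arange(-5,5.1,.5));print(n,best)
q=np.array([(113,258),(392,255)])
E
```

```text
ee_pos: [501.3, 8.0, 406.0]
ee_rot: [-180.0, 0.0, 0.3]
ft_force: [0.0, 0.5, -1.5]
large seated (array([624.7, 123.3]), np.float64(55.4), 106)
cam [576.70761605   8.12573414 376.43306936]
ds (np.float32(18.468142), np.float64(464.5), np.float64(-66.5))
rs mouth (np.float32(24.024435), np.float64(627.0), np.float64(-63.5))
rl disc (np.float32(20.662727), np.float64(625.5), np.float64(125.0))
rl mouth (np.float32(25.0), np.float64(625.0), np.float64(123.5))
```

```bash
python3 -m handwheel '[[[-37,25,0],[0,0,0]],[[-37,25,0],[0,0,0]],[[-38,24,0],[0,0,0]],[[0,0,50],[0,0,-0.006]],[[0,0,50],[0,0,0]],[[0,0,50],[0,0,0]],[[0,0,35],[0,0,0]],[[0,0,10],[0,0,0]],[[0,0,5],[0,0,0]],[[0,0,0],[0,0,0]],[[0,0,0],[0,0,0]]]' | grep -E 'ee_|ft|gap'
```

```text
ee_pos: [390.0, -66.9, 207.8]
ee_rot: [180.0, -0.1, 0.7]
ft_force: [-0.7, 0.3, -0.1]
finger_gap: 42.9
```

```bash
python3 -m handwheel '[[[0,0,3.2],[0,0,0]],[[6,0,0],[0,0,0]],[[4,0,0],[0,0,0]],[[4,0,0],[0,0,0]],[[4,0,0],[0,0,0]],[[4,0,0],[0,0,0]],[[5,0,0],[0,0,0]],[[6,0,0],[0,0,0]],[[6,0,0],[0,0,0]],[[6,0,0],[0,0,0]],[[6,0,0],[0,0,0]],[[6,0,0],[0,0,0]]]'| grep -E 'ee_|ft'
python3 -m handwheel '[[[6,0,0],[0,0,0]],[[6,0,0],[0,0,0]],[[6,0,0],[0,0,0]],[[6,0,0],[0,0,0]],[[6,0,0],[0,0,0]],[[6,0,0],[0,0,0]],[[6,0,0],[0,0,0]],[[6,0,0],[0,0,0]],[[0,0,0],[0,0,0]]]'| grep -E 'ee_|ft'
python3 - <<'E'
from h import *
o=monitor.get_obs();p=o['ee_pos'];m,im=shot('w10')
print(p,fit(m,im,(p[0]+51.7,p[1]+.5),40,46,6),proj(m,[[p[0]+51.7,p[1]+.5,40]]))
print('mouth',fit(m,im,(626,-64.7),30,47,6))
E
```

```text
ee_pos: [446.4, -66.1, 203.2]
ee_rot: [-180.0, 0.2, 0.7]
ft_force: [-5.7, -0.9, 2.9]
ee_pos: [494.7, -65.5, 203.2]
ee_rot: [-180.0, 0.0, 0.7]
ft_force: [-1.6, -0.7, 0.3]
[494.65640027 -65.54843987 203.23204678] (array([546.5, -65.2]), np.float64(45.6), 99) [[253.17470717 152.14439716]]
mouth (array([623.4, -65.5]), np.float64(42.5), 29)
```

The disc is at (546.5,-65.2) and tracking well. Continue.

```bash
python3 -m handwheel '[[[6,0,-1],[0,0,0]],[[6,0,0],[0,0,0]],[[6,0,0],[0,0,0]],[[6,0,0],[0,0,0]],[[6,0,0],[0,0,0]],[[6,0,0],[0,0,0]],[[6,0,0],[0,0,0]],[[6,0,0],[0,0,0]],[[6,0,0],[0,0,0]],[[5,0,0],[0,0,0]],[[4,0,0],[0,0,0]],[[3,0,0],[0,0,0]]]'| grep -E 'ee_|ft'
python3 -m handwheel '[[[2,0,0],[0,0,0]],[[2,0,0],[0,0,0]],[[2,0,0],[0,0,0]],[[2,0,0],[0,0,0]],[[0,0,0],[0,0,0]]]'| grep -E 'ee_|ft'
python3 - <<'E'
from h import *
o=monitor.get_obs();p=o['ee_pos'];m,im=shot('w11')
for z in (40,36): print(fit(m,im,(p[0]+51.7,p[1]+.5),z,46,6))
E
```

```text
ee_pos: [560.8, -64.8, 204.7]
ee_rot: [180.0, 0.0, 0.7]
ft_force: [-4.5, 0.1, 1.2]
ee_pos: [569.0, -64.7, 204.7]
ee_rot: [180.0, -0.1, 0.7]
ft_force: [0.7, 0.3, -0.5]
(array([621.1, -65.4]), np.float64(45.8), 74)
(array([620.5, -65.5]), np.float64(47.2), 73)
```

```bash
python3 -m handwheel '[[[2,0,0],[0,0,0]],[[2,0,0],[0,0,0]],[[1,0,0],[0,0,0]],[[0,0,0],[0,0,0]]]'| grep -E 'ee_|ft'
python3 -m handwheel '[[[1,0,0],[0,0,0]],[[1,0,0],[0,0,0]],[[0,0,0],[0,0,0]]]'| grep -E 'ee_|ft'
python3 -m handwheel '[[[1,0,0],[0,0,0]],[[0,0,0],[0,0,0]]]'| grep -E 'ee_|ft'
python3 - <<'E'
from h import *
o=monitor.get_obs();p=o['ee_pos'];m,im=shot('w12')
for z in (40,36): print(fit(m,im,(p[0]+51.7,p[1]+.5),z,46,6))
E
```

```text
ee_pos: [573.0, -64.7, 203.6]
ee_rot: [-180.0, 0.2, 0.7]
ft_force: [-4.3, 0.1, 0.2]
ee_pos: [574.7, -64.6, 203.0]
ee_rot: [-180.0, 0.3, 0.7]
ft_force: [-6.4, -0.2, -0.7]
ee_pos: [575.7, -64.7, 203.0]
ee_rot: [-180.0, 0.3, 0.7]
ft_force: [-6.8, -0.5, -0.1]
(array([626.2, -64.9]), np.float64(45.2), 102)
(array([625.4, -65. ]), np.float64(46.6), 97)
```

Continue until the force climbs, as with the first disc.

```bash
python3 -m handwheel '[[[1,0,0],[0,0,0]],[[1,0,0],[0,0,0]],[[0,0,0],[0,0,0]]]'| grep -E 'ee_|ft'
python3 -m handwheel '[[[1,0,0],[0,0,0]],[[0.5,0,0],[0,0,0]],[[0,0,0],[0,0,0]]]'| grep -E 'ee_|ft'
```

```text
ee_pos: [577.2, -64.8, 202.5]
ee_rot: [-180.0, 0.5, 0.7]
ft_force: [-10.1, -1.6, -0.4]
ee_pos: [578.0, -64.9, 201.9]
ee_rot: [-180.0, 0.6, 0.7]
ft_force: [-15.3, -2.4, 0.6]
```

```bash
python3 -m handwheel '[[[-4,0,0],[0,0,0]],[[-4,0,0],[0,0,0]],[[0,0,-10],[0,0,0]],[[0,0,-10],[0,0,0]],[[12,0,0],[0,0,0]],[[12,0,0],[0,0,0]],[[0,0,0],[0,0,0]],[[0,0,0],[0,0,0]],[[0,0,4],[0,0,0]],[[0,0,4],[0,0,0]],[[0,0,2],[0,0,0]],[[0,0,0],[0,0,0]]]' 0 30 | grep -E 'ee_|ft|gap'
python3 -m handwheel '[[[0,0,1],[0,0,0]],[[0,0,1],[0,0,0]],[[0,0,1],[0,0,0]],[[0,0,1],[0,0,0]],[[0,0,0],[0,0,0]]]'| grep -E 'ee_pos|ft'
python3 -m handwheel '[[[0,0,1],[0,0,0]],[[0,0,1],[0,0,0]],[[0,0,0],[0,0,0]]]'| grep -E 'ee_pos|ft'
```

```text
ee_pos: [595.9, -64.4, 214.2]
ee_rot: [-180.0, 0.0, 0.7]
ft_force: [-0.9, 0.4, 0.4]
finger_gap: 0.0
ee_pos: [596.0, -64.4, 210.5]
ft_force: [-0.2, -0.6, -0.0]
ee_pos: [596.2, -64.3, 209.4]
ft_force: [-2.6, 1.3, 5.4]
```

```bash
python3 -m handwheel '[[[0,0,1],[0,0,0]],[[0,0,1],[0,0,0]],[[0,0,0],[0,0,0]]]'| grep -E 'ee_pos|ft'
```

```text
ee_pos: [596.2, -64.2, 207.0]
ft_force: [-1.1, 0.9, 2.7]
```

```bash
python3 -m handwheel '[[[0,0,0.5],[0,0,0]],[[0,0,0.5],[0,0,0]],[[0,0,0.5],[0,0,0]],[[0,0,0],[0,0,0]]]'| grep -E 'ee_pos|ft'
python3 -m handwheel '[[[0,0,0.5],[0,0,0]],[[0,0,0.5],[0,0,0]],[[0,0,0.5],[0,0,0]],[[0,0,0],[0,0,0]]]'| grep -E 'ee_pos|ft'
python3 -m handwheel '[[[0,0,0.5],[0,0,0]],[[0,0,0.5],[0,0,0]],[[0,0,0],[0,0,0]]]'| grep -E 'ee_pos|ft'
python3 -m handwheel '[[[0,0,0.5],[0,0,0]],[[0,0,0.5],[0,0,0]],[[0,0,0],[0,0,0]]]'| grep -E 'ee_pos|ft'
```

```text
ee_pos: [596.1, -64.1, 205.8]
ft_force: [-3.1, 2.3, 8.2]
ee_pos: [596.2, -64.0, 205.3]
ft_force: [-6.4, 3.3, 13.1]
ee_pos: [596.3, -64.0, 205.1]
ft_force: [-7.9, 3.8, 17.1]
ee_pos: [596.6, -64.0, 204.3]
ft_force: [-5.3, 3.6, 15.3]
```

```bash
python3 -m handwheel '[[[0,0,0.5],[0,0,0]],[[0,0,0.5],[0,0,0]],[[0,0,0],[0,0,0]]]'| grep -E 'ee_pos|ft'
python3 -m handwheel '[[[0,0,0.5],[0,0,0]],[[0,0,0.5],[0,0,0]],[[0,0,0],[0,0,0]]]'| grep -E 'ee_pos|ft'
python3 -m handwheel '[[[0,0,0.5],[0,0,0]],[[0,0,0.5],[0,0,0]],[[0,0,0],[0,0,0]]]'| grep -E 'ee_pos|ft'
```

```text
ee_pos: [596.7, -64.0, 203.8]
ft_force: [-5.9, 4.2, 18.1]
ee_pos: [596.8, -64.0, 203.6]
ft_force: [-9.1, 3.5, 22.5]
ee_pos: [596.9, -64.0, 203.6]
ft_force: [-11.1, 5.3, 27.7]
```

```bash
python3 -m handwheel '[[[0,0,-5],[0,0,0]],[[0,0,-6],[0,0,0]],[[20,0,0],[0,0,0]],[[20,0,0],[0,0,0]],[[16,0,0],[0,0,0]],[[0,0,3],[0,0,0]],[[0,0,2],[0,0,0]],[[0,0,1],[0,0,0]],[[0,0,1],[0,0,0]],[[0,0,0],[0,0,0]]]' | grep -E 'ee_pos|ft'
python3 -m handwheel '[[[0,0,1],[0,0,0]],[[0,0,0.5],[0,0,0]],[[0,0,0.5],[0,0,0]],[[0,0,0],[0,0,0]]]' | grep -E 'ee_pos|ft'
python3 -m handwheel '[[[0,0,0.5],[0,0,0]],[[0,0,0.5],[0,0,0]],[[0,0,0.5],[0,0,0]],[[0,0,0],[0,0,0]]]' | grep -E 'ee_pos|ft'
```

```text
ee_pos: [651.6, -63.8, 203.5]
ft_force: [-4.0, 0.5, 5.7]
ee_pos: [651.6, -63.8, 203.4]
ft_force: [-12.8, 1.6, 16.9]
ee_pos: [651.6, -63.7, 203.4]
ft_force: [-17.1, 1.4, 25.5]
```

Now the flanks: +y, then -y.

```bash
python3 -m handwheel '[[[0,0,-5],[0,0,0]],[[0,0,-6],[0,0,0]],[[-13,-14,0],[0,0,0]],[[-13,-14,0],[0,0,0]],[[0,0,3],[0,0,0]],[[0,0,2],[0,0,0]],[[0,0,1],[0,0,0]],[[0,0,1],[0,0,0]],[[0,0,1],[0,0,0]],[[0,0,0.5],[0,0,0]],[[0,0,0.5],[0,0,0]],[[0,0,0],[0,0,0]]]' | grep -E 'ee_pos|ft'
python3 -m handwheel '[[[0,0,0.5],[0,0,0]],[[0,0,0.5],[0,0,0]],[[0,0,0],[0,0,0]]]' | grep -E 'ee_pos|ft'
python3 -m handwheel '[[[0,0,-5],[0,0,0]],[[0,0,-6],[0,0,0]],[[0,28,0],[0,0,0]],[[0,28,0],[0,0,0]],[[0,0,3],[0,0,0]],[[0,0,2],[0,0,0]],[[0,0,1],[0,0,0]],[[0,0,1],[0,0,0]],[[0,0,1],[0,0,0]],[[0,0,0.5],[0,0,0]],[[0,0,0.5],[0,0,0]],[[0,0,0],[0,0,0]]]' | grep -E 'ee_pos|ft'
python3 -m handwheel '[[[0,0,0.5],[0,0,0]],[[0,0,0.5],[0,0,0]],[[0,0,0],[0,0,0]]]' | grep -E 'clock|ee_pos|ft'
```

```text
ee_pos: [625.9, -36.5, 203.4]
ft_force: [-9.3, -0.4, 13.9]
ee_pos: [625.9, -36.5, 203.4]
ft_force: [-12.6, -0.5, 19.2]
ee_pos: [626.4, -91.6, 203.5]
ft_force: [-5.2, 2.1, 7.7]
clock: 46.05
ee_pos: [626.4, -91.6, 203.4]
ft_force: [-8.0, 3.5, 13.5]
```

One recheck of the near side, which was reading 203.6.

```bash
python3 -m handwheel '[[[0,0,-5],[0,0,0]],[[0,0,-4],[0,0,0]],[[-15,-13,0],[0,0,0]],[[-15,-13,0],[0,0,0]],[[0,0,2],[0,0,0]],[[0,0,2],[0,0,0]],[[0,0,1],[0,0,0]],[[0,0,1],[0,0,0]],[[0,0,1],[0,0,0]],[[0,0,0],[0,0,0]]]' | grep -E 'ee_pos|ft'
python3 -m handwheel '[[[0,0,1],[0,0,0]],[[0,0,0.5],[0,0,0]],[[0,0,0.5],[0,0,0]],[[0,0,0.5],[0,0,0]],[[0,0,0],[0,0,0]]]' | grep -E 'ee_pos|ft'
```

```text
ee_pos: [596.2, -66.6, 203.5]
ft_force: [-1.9, -1.3, 4.1]
ee_pos: [596.2, -66.6, 203.4]
ft_force: [-10.1, 1.6, 17.9]
```

Flush at 203.4 there too. I'll lift clear, check both seats numerically and hand in.

```bash
python3 -m handwheel '[[[0,0,-20],[0,0,0]],[[0,0,-45],[0,0,0]],[[-30,-20,-50],[0,0,0]],[[-40,-20,-50],[0,0,0]],[[-30,-20,-35],[0,0,0]],[[0,0,0],[0,0,0]],[[0,0,0],[0,0,0]]]' | grep -E 'clock|ee_pos|ft'
python3 - <<'E'
from h import *
from bench import robot
m,im=shot('w13')
print(fit(m,im,(625,123),30,54,6),fit(m,im,(626,-65),30,46,6))
print(robot.close_job())
E
```

```text
clock: 48.8
ee_pos: [498.2, -9.0, 396.7]
ft_force: [0.9, 0.2, -0.4]
(array([624.5, 123.2]), np.float64(55.3), 97) (array([626.4, -64.9]), np.float64(47.1), 106)
the job is handed in; nothing more can be done
None
```

Both discs, large then small, are in their own recesses and pressed flush with the deck at the near, far and both side points by touch, and I handed the job in at about 49 s with the arm clear; the hand-in gave no verdict.

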